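# Prop the tool chest open

### The job

Open the blue tool chest so that it stays open by itself: swing its lid right back past upright, raise the prop rod from inside the chest, then bring the lid forward and lower it gently (never letting it fall) until the round end of the rod sits fully home in the brass socket under the lid and the lid rests on the rod. Let go and leave the batteries in the chest and the other things on the bench where they are.

Things in the scene. Friction and masses are not known exactly. Their poses are not given: they have to be found in the camera images.
- tool_chest: blue fixed chest, 180 (x) x 240 (y) x 100 mm high, walls and floor 8 mm thick, closed by its lid. Origin: centre of its underside on the bench; x points from its front (handle side) to its hinge side, y to its left, z up. Inside, left of a 48 mm high divider at y = -12 mm, are only the rod, its 26 mm wide pivot bracket and a slim rest under the rod (x = 56 mm)
- lid (a joint): lid angle, rad: 0 shut (level), grows as it opens, stop at 1.68 (leaning back 6 degrees past upright, where it stays by itself). The hinge is loose: below 1.57 the lid falls shut unless held or propped. Panel 180 x 244 x 10 mm, about 0.45 kg. With the rod's end home in the socket it rests at 0.85
- lid_hinge (a point): middle of the hinge line, which runs along the chest's y: 90 mm behind the chest's centre, 100 mm above the bench, in the plane of the lid's underside
- lid_handle (a point): middle of the lid's round handle bar: black sleeve 15 mm thick, 90 mm long, parallel to the hinge, 218 mm from it and 5 mm above the plane of the lid's underside; 30 mm free between sleeve and lid's front edge. 105 mm above the bench when shut. It can turn between the fingers as the lid swings. Axes turn with the lid (those of the chest when shut)
- socket (a point): seat in the brass socket under the lid: where the centre of the rod's ball lies when fully home, 110 mm from the hinge, 6 mm below the lid's underside, 45 mm left of the chest's middle. The socket is a rectangular funnel 16 mm deep, open downwards (lid shut); along the line hinge to handle it is 28 mm long at the mouth, 15 mm at the bottom
- prop_rod (a joint): rod angle above level, rad: 0 lying in the chest with its end to the hinge side; grows as the end swings up and forward in an upright plane parallel to the chest's sides, stop at 1.9. The pivot is stiff: the rod stays where it is left (0.5 N at the ball moves it). Home in the socket it stands at 0.965; within about 0.06 of that the lowered lid's funnel guides it home
- rod_pivot (a point): pivot of the rod: 65 mm in front of the chest's centre, 45 mm to its left, 66 mm above the bench
- rod_grip (a point): centre of the red grip sleeve on the rod, 14 mm thick, 50 mm long, 80 mm from the pivot; to be taken across, along the chest's y, with over 45 mm free on both sides. Its x axis runs along the rod from pivot to ball
- rod_tip (a point): centre of the ball at the rod's free end, 12 mm in diameter, 137 mm from the pivot; the rod is 8 mm thick
- clip_pair_mid (a point): pair of black batteries in a holder, 60 x 119 x 34 mm, loose in the right half of the chest; its centre. Stays there
- tape_measure_mid (a point): yellow tape measure, 35 x 95 x 65 mm, loose bystander left of the chest; about its centre
- oak_block_mid (a point): dark oak offcut, 45 x 160 x 32 mm, loose bystander right of the chest; its centre
- try_square_mid (a point): try square with a wooden stock, 161 x 105 x 14 mm, loose bystander at the left; a point on it
- caliper_mid (a point): caliper, 59 x 200 x 11 mm, loose bystander at the right; a point on it

How it is judged:
By the outcome, as a careful person would: the job done as asked, in the order asked, and still so for the second after the job is handed in, with the robot touching nothing.
It also fails if it takes over 72 s, if anything falls off the work surface, if the arm or the gripper's body presses on something with over 40 N, if the wrist force passes 120 N, or if a joint passes its speed limit or range.

### The arm

A 6-joint arm with a two-finger parallel gripper is mounted at the origin on a cart in front of the work surface, level with it; the furniture and walls round the work are solid. World frame = base frame: x ahead of the robot, y to its left, z up, the work surface at z = 0. Lengths are in m, angles in rad, forces in N, time in s.
With the tool pointing down it reaches from about 0.375 to 0.975 m from the base axis. Payload 3.8 kg.
Tool frame: the origin (TCP) lies at the very end of the fingers, on their centre line; the grasp point (between the pads) lies env.grasp_offset behind it (env.grasp_offset is the distance from the TCP to the grasp point, in m); z points along the fingers, y is the line along which they close (so a half turn about z gives the same grasp; the last joint's range is limited). The gripper opens to 88 mm and grips with 3 to 60 N. Pads are 18 mm wide; open, the fingers measure 123 mm over their backs; the gripper's body (75 mm by 187 mm) begins 45 mm behind the grasp point.
Start: joints at [-1.313, 0.264, 1.604, -0, 1.274, -0.037], TCP at [0.196, -0.646, 0.239] pointing down, gripper open.
Joint ranges: [-2.63, 2.63], [-0.94, 2.18], [0.31, 2.57], [-1.31, 4.45], [0, 2.66], [-2.55, 2.55]. Speed limits (rad/s): [2.57, 2.57, 3.14, 3.14, 3.14, 3.14].

### API

Orientations are given as a 3x3 rotation matrix whose columns are the frame's x, y, z axes.
In Python, from station import env, hand, planner, imaging, job, monitor gives the robot as it stands. Calls block until the motion is done:
- env.move_to(position, orientation): joint-space move of the TCP to a pose.
- env.move_l(position, rotation=None, velocity=0.15): straight line of the TCP; rotation=None keeps the orientation; velocity is the mean speed in m/s.
- env.goto_joints(angles): joint-space move.
- hand.grip(opening, grip_force=None): finger opening in m; grip_force is the grip in N (None keeps the last); returns when the fingers have stopped.
- env.dwell(seconds).
- planner.inverse_kinematics(position, orientation): joint angles nearest the present ones, or None.
- imaging.grab_frame(name): name is "side" or "top"; returns a dict with "color" (400x640x3 uint8, blue, green, red), "range_z" (400x640 float32, m along the optical axis (not along the pixel's ray), 0 where there is no reading), "K" (3x3 intrinsics, pixels), "R" (3x3) and "t" (3): a world point X has camera coordinates R X + t. Camera axes: x right, y down, z forward; pixel columns grow to the right and rows downward; lengths in m; the calibration is good to about 2 mm. A picture is of the moment at which its call begins.
A pose or a line that the arm cannot do raises env.IKError and nothing moves.
- job.finish_job(): hands the job in; it is judged then, once.
Readings, each from a call of its own:
- monitor.read_t(): time.
- monitor.read_joint_pos(): joint angles.
- monitor.read_joint_vel(): joint speeds.
- monitor.read_effort(): joint torques, N m.
- monitor.read_tcp_pos(): TCP position.
- monitor.read_orientation(): TCP orientation.
- monitor.read_ft_force(): force on the tool from outside, world axes, zero at the start.
- monitor.read_ft_torque(): the same for the moment, N m.
- monitor.read_opening(): finger opening in m.
- monitor.read_finger_force(): force on a finger pad.
Only numpy, scipy, OpenCV 4.12 (cv2) and the standard library are available. Lean on these libraries where they do the work, as an engineer would, in place of code of your own. Each camera call takes 0.05 s, during which the arm holds its last target. There are 200 camera calls.

## Working session

There is one attempt and no reset: what is moved stays moved. The work goes in short steps, each a Python script; the robot and the scene stay as the last script left them, time stands still between calls to the robot, and variables do not carry over. Pictures are saved under pics/ and viewed, at most 10 in all, crops included, and the job is handed in when it is done.

```bash
ls; mkdir -p pics; python3 - <<'E'
from station import env, hand, planner, imaging, job, monitor
import cv2, numpy as np
for n in("top","side"):
    f=imaging.grab_frame(n); cv2.imwrite(f"pics/{n}0.png",f["color"]); np.savez(f"{n}0.npz",**f)
    print(n,f["K"].tolist(),f["R"].round(3).tolist(),f["t"].round(3).tolist())
print(env.grasp_offset,monitor.read_t(),monitor.read_orientation())
E
```

```text
pics
top [[392.1153711171134, 0.0, 322.4222813660747], [0.0, 392.1153711171134, 198.354828849207], [0.0, 0.0, 1.0]] [[-0.101, -0.995, -0.004], [-0.928, 0.096, -0.361], [0.36, -0.033, -0.932]] [-0.021, 0.515, 1.428]
side [[510.04849720532326, 0.0, 320.42043216088973], [0.0, 510.04849720532326, 200.95195522235727], [0.0, 0.0, 1.0]] [[0.926, -0.377, 0.008], [-0.246, -0.622, -0.744], [0.286, 0.687, -0.669]] [-0.511, 0.161, 1.749]
0.0187 0.1 [[ 9.56858937e-01  2.90552471e-01 -4.86651552e-04]
 [ 2.90552856e-01 -9.56856871e-01  1.99150561e-03]
 [ 1.12980993e-04 -2.04698794e-03 -9.99997899e-01]]
```

View pics/top0.png

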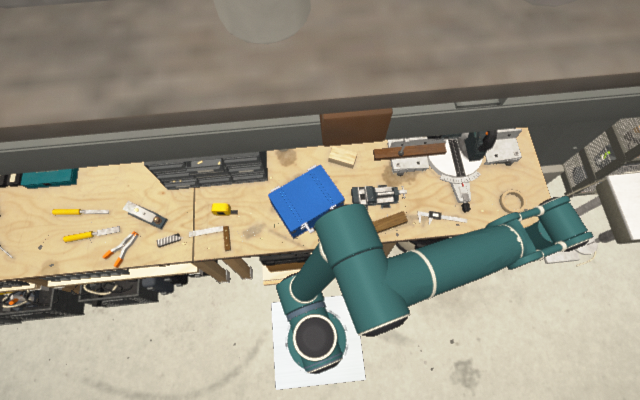

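View pics/side0.png

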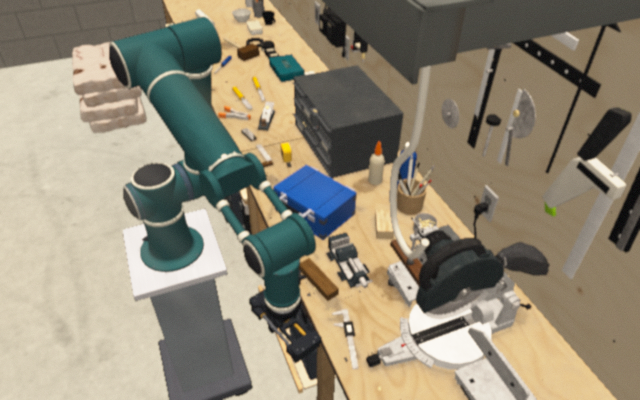

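The top view shows the blue chest at pixels (270–343, 168–235), with its handle edge toward the robot. The arm hides its lower right corner. The side view shows the chest at about (275–355, 168–235). I'll fit the lid rectangle from the depth data of both cameras.

```bash
cat > vis.py <<'E'
import numpy as np, cv2
def cloud(f):
    z=f["range_z"]; v,u=np.indices(z.shape); K=f["K"]
    c=np.stack([(u-K[0,2])/K[0,0]*z,(v-K[1,2])/K[1,1]*z,z],-1)
    return (c-f["t"])@f["R"]      # R^T (c-t)
def blue(f):
    h=cv2.cvtColor(f["color"],cv2.COLOR_BGR2HSV)
    return (h[...,0]>100)&(h[...,0]<130)&(h[...,1]>140)&(h[...,2]>60)&(f["range_z"]>0)
E
python3 - <<'E'
from vis import *
for n in("top","side"):
    f=dict(np.load(f"{n}0.npz")); P=cloud(f); m=blue(f)
    m&=(P[...,2]>.09)&(P[...,2]<.13)&(P[...,0]>.3)&(P[...,0]<.9)&(abs(P[...,1])<.4)
    p=P[m]; print(n,len(p),"z",np.percentile(p[:,2],[5,50,95]).round(4))
    r=cv2.minAreaRect((p[:,:2]*1000).astype(np.float32)); print(r); print(cv2.boxPoints(r).round(0).tolist())
    for lo,hi in((-.01,.01),):
        q=P[(abs(P[...,2])<.01)&(abs(P[...,0]-.5)<.15)&(abs(P[...,1])<.4)]; print("bench z",np.median(q[:,2]).round(4))
    # ASCII view of other heights near the chest
    im=f["color"]; v,u=np.where(m); y0,y1,x0,x1=max(v.min()-40,0),v.max()+40,u.min()-60,u.max()+60
    cv2.imwrite(f"pics/{n}crop.png",cv2.resize(im[y0:y1,x0:x1],None,fx=3.5,fy=3.5,interpolation=cv2.INTER_CUBIC)[:600,:800]); print(n,y0,y1,x0,x1)
E
```

```text
top 2676 z [0.1044 0.1099 0.1155]
((517.8284912109375, -9.307205200195312), (178.82826232910156, 242.13055419921875), 26.561782836914062)
[[384.0, 59.0], [492.0, -158.0], [652.0, -78.0], [544.0, 139.0]]
bench z 0.0001
top 126 271 209 403
side 2355 z [0.0987 0.1117 0.1171]
((631.0672607421875, 17.474472045898438), (468.1873779296875, 254.8679962158203), 18.359560012817383)
[[369.0, 65.0], [449.0, -177.0], [893.0, -30.0], [813.0, 212.0]]
bench z 0.0022
side 123 260 214 467
```

```bash
cat > geo.py <<'E'
import numpy as np
from station import env, hand, planner, imaging, job, monitor
PSI=np.radians(26.56); C=np.array([.5178,-.0093,0])
A=np.array([[np.cos(PSI),-np.sin(PSI),0],[np.sin(PSI),np.cos(PSI),0],[0,0,1]])
G=env.grasp_offset
W=lambda p: C+A@np.asarray(p,float)
def handle(th): return np.array([.09-.218*np.cos(th)+.005*np.sin(th),0,.1+.218*np.sin(th)+.005*np.cos(th)])
def rodp(ph,d=.08): return np.array([-.065+d*np.cos(ph),.045,.066+d*np.sin(ph)])
def mat(y,z): return A@np.column_stack([np.cross(y,z),y,z])
S=1
def Rl(s=1): return mat(np.array([s,0,0.]),np.array([0,0,-1.]))        # handle: close along chest x
def Rr(ph,s=1): return mat(np.array([0,s,0.]),np.array([np.sin(ph),0,-np.cos(ph)]))  # rod: across, tilting with it
def tcp(p,R,back=0.): return W(p)+R[:,2]*(G-back)   # back: grasp point that far behind p
E
python3 - <<'E'
from geo import *
from vis import *
for s in(1,-1):
    print("lid",s)
    for th in(0,.5,.85,1.2,1.68):
        q=planner.inverse_kinematics(tcp(handle(th),Rl(s),.003),Rl(s)); print(th,tcp(handle(th),Rl(s)).round(3),None if q is None else np.round(q,2))
    q=planner.inverse_kinematics(tcp(handle(1.68),Rl(s),.08),Rl(s)); print('up',None if q is None else np.round(q,2))
    print("rod",s)
    for ph in(0,.5,.965):
        q=planner.inverse_kinematics(tcp(rodp(ph),Rr(ph,s)),Rr(ph,s)); print(ph,None if q is None else np.round(q,2))
for n in("top","side"):
    P=cloud(dict(np.load(n+"0.npz"))).reshape(-1,3)
    print(n,"max height per cell; rows x .3...0.9, cols y -.6...0.4")
    for x in np.arange(.3,.95,.1):
        print(round(x,1),[ (lambda q: round(float(q.max()),2) if len(q) else None)(P[(abs(P[:,0]-x)<.05)&(abs(P[:,1]-y)<.05)&(P[:,2]>-.1)][:,2]) for y in np.arange(-.6,.41,.1)])
E
```

```text
lid 1
0 [ 0.403 -0.067  0.086] [-0.22 -0.1   2.29 -0.    0.95 -0.69]
0.5 [ 0.429 -0.054  0.19 ] [-0.18 -0.17  2.15 -0.    1.17 -0.65]
0.85 [ 0.473 -0.032  0.248] [-0.12 -0.13  2.   -0.    1.27 -0.58]
1.2 [ 0.532 -0.002  0.286] [-0.05 -0.04  1.84 -0.    1.33 -0.51]
1.68 [0.624 0.044 0.297] [ 0.03  0.14  1.64 -0.    1.36 -0.43]
up [ 0.03  0.12  1.53 -0.    1.5  -0.43]
rod 1
0 [ 0.02  0.16  2.12 -0.    0.86 -2.01]
0.5 None
0.965 None
lid -1
0 [ 0.403 -0.067  0.086] [-0.22 -0.1   2.29 -0.    0.95  2.45]
0.5 [ 0.429 -0.054  0.19 ] [-0.18 -0.17  2.15 -0.    1.17  2.5 ]
0.85 [ 0.473 -0.032  0.248] None
1.2 [ 0.532 -0.002  0.286] None
1.68 [0.624 0.044 0.297] None
up None
rod -1
0 [ 0.02  0.16  2.12 -0.    0.86  1.13]
0.5 [-0.17 -0.12  2.41  0.61  0.52  0.46]
0.965 None
top max height per cell; rows x .3...0.9, cols y -.6...0.4
0.3 [0.62, 0.01, 0.01, 0.01, None, None, 1.26, 1.27, 1.27, 0.01, 0.01]
0.4 [0.04, 0.02, 0.04, 0.04, None, 0.11, 0.12, 0.12, 0.01, 0.02, 0.01]
0.5 [0.35, 0.01, 0.06, 0.06, 0.11, 0.12, 0.12, 0.12, 0.01, 0.07, 0.07]
0.6 [0.39, 0.27, 0.06, 0.06, 0.06, 0.12, 0.12, 0.23, 0.24, 0.24, 0.24]
0.7 [0.26, 0.26, 0.21, 0.08, 0.05, 0.11, 0.1, 0.24, 0.25, 0.24, 0.24]
0.8 [0.01, 0.06, 0.06, 0.01, 0.04, 0.04, 0.01, 0.05, None, None, None]
0.9 [None, None, None, None, None, None, None, None, None, None, None]
side max height per cell; rows x .3...0.9, cols y -.6...0.4
0.3 [0.62, 0.01, 0.01, 0.01, None, None, 0.01, 0.01, 0.01, None, None]
0.4 [0.04, 0.02, 0.04, 0.04, 0.04, 0.12, 0.12, 0.12, 0.01, 0.03, 0.01]
0.5 [0.35, 0.01, 0.06, 0.06, 0.12, 0.12, 0.12, 0.12, 0.01, 0.08, 0.07]
0.6 [0.42, 0.27, 0.07, 0.06, 0.07, 0.12, 0.12, 0.12, 0.23, 0.23, 0.23]
0.7 [0.41, 0.3, 0.25, 0.08, 0.05, 0.11, 0.1, 0.25, 0.25, 0.25, 0.25]
0.8 [0.33, None, 0.21, 0.09, 0.16, 0.17, 0.15, 0.25, 0.25, 0.25, 0.25]
0.9 [0.32, None, 0.07, 0.07, 0.17, 0.19, 0.2, 0.25, 0.25, 0.25, 0.25]
```

```bash
python3 - <<'E'
from geo import *
for s in(1,-1):
  for ph in(0,.35,.65,.965):
    for t in(0,.15,.3,.4,.5):
        q=planner.inverse_kinematics(tcp(rodp(ph,.09),Rr(t,s),.003),Rr(t,s)); print(s,ph,t,None if q is None else np.round(q,2))
for w in([.12,0,.42],[0,0,.42],[-.03,.045,.35]): 
  for R in(Rl(),Rr(0,1),Rr(0,-1)):
    q=planner.inverse_kinematics(tcp(w,R),R); print(w,None if q is None else np.round(q,2))
E
```

```text
1 0 0 [ 0.03  0.17  2.1  -0.    0.87 -2.  ]
1 0 0.15 [-0.01  0.1   2.19  0.1   0.72 -2.12]
1 0 0.3 [-0.06  0.04  2.28  0.27  0.58 -2.31]
1 0 0.4 [-0.1   0.01  2.34  0.45  0.49 -2.5 ]
1 0 0.5 None
1 0.35 0 [ 0.03  0.12  2.09 -0.    0.93 -2.01]
1 0.35 0.15 [-0.01  0.04  2.18  0.1   0.79 -2.11]
1 0.35 0.3 [-0.07 -0.02  2.27  0.25  0.65 -2.28]
1 0.35 0.4 [-0.1  -0.06  2.33  0.4   0.56 -2.45]
1 0.35 0.5 None
1 0.65 0 [ 0.02  0.07  2.09 -0.    0.98 -2.02]
1 0.65 0.15 [-0.03 -0.01  2.19  0.1   0.84 -2.12]
1 0.65 0.3 [-0.08 -0.08  2.28  0.24  0.7  -2.28]
1 0.65 0.4 [-0.12 -0.12  2.33  0.38  0.62 -2.43]
1 0.65 0.5 None
1 0.965 0 [-0.    0.01  2.12 -0.    1.02 -2.03]
1 0.965 0.15 [-0.05 -0.07  2.2   0.1   0.88 -2.14]
1 0.965 0.3 [-0.11 -0.15  2.29  0.23  0.76 -2.29]
1 0.965 0.4 [-0.15 -0.19  2.35  0.36  0.68 -2.44]
1 0.965 0.5 None
-1 0 0 [ 0.03  0.17  2.1  -0.    0.87  1.14]
-1 0 0.15 [-0.01  0.1   2.19  0.1   0.72  1.02]
-1 0 0.3 [-0.06  0.04  2.28  0.27  0.58  0.84]
-1 0 0.4 [-0.1   0.01  2.34  0.45  0.49  0.64]
-1 0 0.5 [-0.14 -0.01  2.4   0.71  0.43  0.36]
-1 0.35 0 [ 0.03  0.12  2.09 -0.
[... 511 characters left out ...]
11]
-1 0.965 0.15 [-0.05 -0.07  2.2   0.1   0.88  1.  ]
-1 0.965 0.3 [-0.11 -0.15  2.29  0.23  0.76  0.85]
-1 0.965 0.4 [-0.15 -0.19  2.35  0.36  0.68  0.71]
-1 0.965 0.5 [-0.2  -0.23  2.41  0.53  0.62  0.52]
[0.12, 0, 0.42] [ 0.03  0.12  1.48 -0.    1.54 -0.43]
[0.12, 0, 0.42] [ 0.03  0.12  1.48 -0.    1.54 -2.  ]
[0.12, 0, 0.42] [ 0.03  0.12  1.48 -0.    1.54  1.14]
[0, 0, 0.42] [-0.07 -0.09  1.7  -0.    1.54 -0.53]
[0, 0, 0.42] [-0.07 -0.09  1.7  -0.    1.54 -2.1 ]
[0, 0, 0.42] [-0.07 -0.09  1.7  -0.    1.54  1.04]
[-0.03, 0.045, 0.35] [-0.02 -0.18  1.89 -0.    1.42 -0.48]
[-0.03, 0.045, 0.35] [-0.02 -0.18  1.89 -0.    1.42 -2.05]
[-0.03, 0.045, 0.35] [-0.02 -0.18  1.89 -0.    1.42  1.09]
```

```bash
python3 - <<'E'
from geo import *
from vis import *
R=Rl()
env.move_to(np.array([.30,-.33,.30]),R)
f=imaging.grab_frame("top"); np.savez("top1.npz",**f)
hand.grip(.030,30)
env.move_to(tcp(handle(0)+[0,0,.09],R),R)
g=imaging.grab_frame("side")
print(monitor.read_t(),monitor.read_opening(),monitor.read_tcp_pos())
P=cloud(f); m=blue(f)&(abs(P[...,2]-.11)<.008)&(abs(P[...,0]-.5)<.2)&(abs(P[...,1])<.2)
p=P[m]; r=cv2.minAreaRect((p[:,:2]*1000).astype(np.float32)); print(len(p),r)
Q=(P-C)@A   # chest frame
h=(Q[...,0]<-.112)&(Q[...,0]>-.15)&(abs(Q[...,1])<.07)&(Q[...,2]>.085)&(Q[...,2]<.13)
q=Q[h]; print("handle pts",len(q),np.median(q,0).round(4),q.min(0).round(4),q.max(0).round(4))
v,u=np.where(m); cv2.imwrite("pics/a.png",np.hstack([cv2.resize(f["color"][v.min()-15:v.max()+25,u.min()-15:u.max()+15],(390,390),interpolation=cv2.INTER_CUBIC),cv2.resize(g["color"][140:270,240:370],(390,390),interpolation=cv2.INTER_CUBIC)]))
print(u.min()-15,v.min()-15,u.max()+15,v.max()+25)
E
```

```text
3.6167 0.02984526633247621 [ 0.403953   -0.0674665   0.17707733]
2608 ((517.8169555664062, -9.003280639648438), (178.69815063476562, 241.9156036376953), 26.415443420410156)
handle pts 133 [-0.1265 -0.0023  0.11  ] [-0.1336 -0.0648  0.1019] [-0.1121  0.0637  0.119 ]
254 151 358 256
```

View pics/a.png

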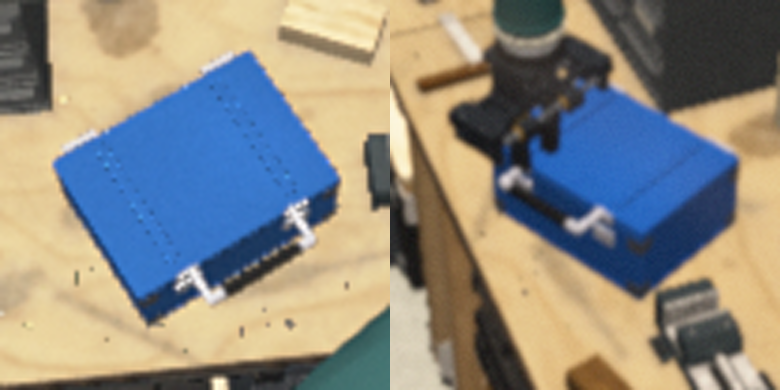

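The close-up confirms it: the black sleeve sits at about (265, 265) in the left half, between white brackets on the side facing the robot. The white hinges are on the far edge, around (80, 140) and (215, 60). The measured handle (-0.1265, -0.002, 0.110 top) agrees with the given -0.128. Next I grip it and swing the lid.

```bash
cat >> geo.py <<'E'
def swing(th0,th1,R,v,n,back=.003):
    for th in np.linspace(th0,th1,n+1)[1:]:
        env.move_l(tcp(handle(th),R,back),velocity=v)
def stat(*a): print(*a,"t",round(monitor.read_t(),2),"F",np.round(monitor.read_ft_force(),1),"open",round(monitor.read_opening(),4),"tcp",np.round(monitor.read_tcp_pos(),4))
E
python3 - <<'E'
from geo import *
R=Rl()
env.move_l(tcp(handle(0),R,.003),velocity=.1); stat("down")
hand.grip(.0,30); stat("gripped")
swing(0,.25,R,.06,2); stat(.25)
f=imaging.grab_frame("side"); import cv2; cv2.imwrite("pics/b.png",cv2.resize(f["color"][120:270,230:430],(640,480)))
E
```

```text
down t 4.63 F [-1.1  0.3  0.5] open 0.0298 tcp [ 0.4039 -0.0667  0.0899]
gripped t 5.02 F [ 5.2  4.9 -2.2] open 0.0143 tcp [ 0.4059 -0.0658  0.0905]
0.25 t 6.22 F [ 8.5  4.6 -6.2] open 0.0139 tcp [ 0.4134 -0.062   0.1441]
```

View pics/b.png

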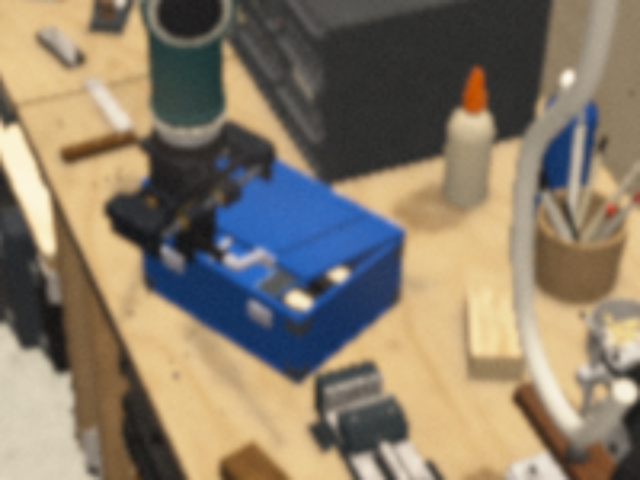

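The lid is lifting in the grasp, with the gripper at about (190, 200) and the battery gap visible at (300, 290). The gripped bar sits about 1.5 mm nearer the hinge than modelled, so I'll correct for that and carry on.

```bash
sed -i 's/^G=env/C=C+A@[.0016,0,0]\nG=env/' geo.py; python3 - <<'E'
from geo import *
R=Rl()
for a,b,n in((.25,.7,3),(.7,1.2,3),(1.2,1.58,3),(1.58,1.67,1)):
    swing(a,b,R,.09 if b<1.6 else .04,n); stat(b)
hand.grip(.028); stat("released")
env.move_l(tcp(handle(1.67)+[0,0,.06],R),velocity=.12); 
R2=Rr(0,-1)
env.move_to(tcp([-.03,.045,.34],R2),R2); stat("over rod")
f=imaging.grab_frame("side"); g=imaging.grab_frame("top"); import cv2
np.savez("side2.npz",**f); np.savez("top2.npz",**g)
cv2.imwrite("pics/c.png",np.hstack([cv2.resize(f["color"][110:260,230:380],(400,400)),cv2.resize(g["color"][140:260,240:360],(400,400))]))
E
```

```text
0.7 t 7.82 F [ 13.5   2.2 -17.1] open 0.0141 tcp [ 0.4563 -0.0403  0.2273]
1.2 t 9.47 F [  7.8  -1.7 -21.2] open 0.0131 tcp [ 0.5322 -0.0018  0.2837]
1.58 t 10.84 F [  0.8  -2.9 -25.7] open 0.0134 tcp [0.6045 0.0345 0.2994]
1.67 t 11.48 F [ -2.2  -3.9 -25.4] open 0.0134 tcp [0.6221 0.0434 0.2986]
released t 11.89 F [ 0.9 -0.3 -0.2] open 0.0279 tcp [0.6254 0.044  0.305 ]
over rod t 13.88 F [ 0.4  0.7 -0.6] open 0.0281 tcp [0.4723 0.0183 0.321 ]
```

View pics/c.png

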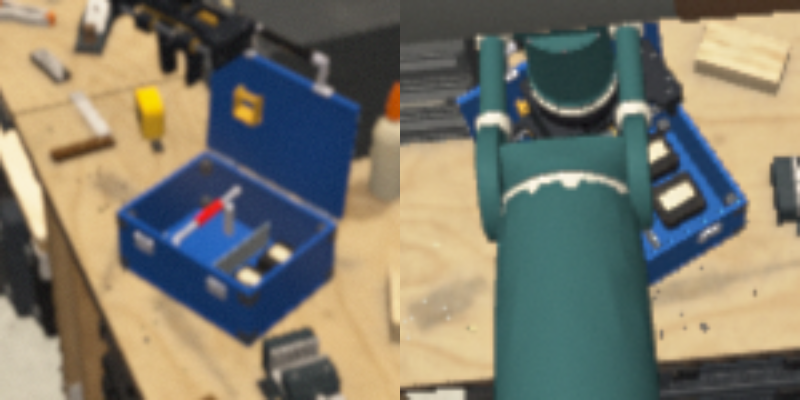

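Left half: the lid stands leaned back by itself, the brass socket is at about (247, 105), and the rod lies with its red sleeve at (210, 212), ball end toward the hinge. Right half: the arm hides the rod from above. I'll measure the red sleeve in the side depth image, then grip it if it agrees with the model.

```bash
cat > red.py <<'E'
from geo import *
from vis import *
def red(f):
    Q=(cloud(f)-C)@A; h=cv2.cvtColor(f["color"],cv2.COLOR_BGR2HSV)
    m=((h[...,0]<8)|(h[...,0]>172))&(h[...,1]>150)&(h[...,2]>90)&(f["range_z"]>0)
    m&=(abs(Q[...,0])<.1)&(abs(Q[...,1]-.045)<.04)&(Q[...,2]>.03)&(Q[...,2]<.25)
    return Q[m]
E
python3 - <<'E'
from red import *
q=red(dict(np.load("side2.npz"))); c=np.median(q,0); print(len(q),c.round(4),q.min(0).round(3),q.max(0).round(3))
dy=float(np.clip(c[1]-.045+.003,-.004,.004))
if len(q)>10 and abs(c[0]-.015)<.01 and abs(c[1]-.045)<.012:
    R=Rr(0,-1); hand.grip(.044,8)
    p=rodp(0,.09)
    env.move_l(tcp([p[0],.045,.20],R),velocity=.2)
    env.move_l(tcp(p,R,.003),velocity=.1); stat("at rod")
    hand.grip(0,8); stat("gripped")
E
```

```text
34 [0.0165 0.0378 0.0795] [-0.012  0.032  0.069] [0.037 0.049 0.086]
at rod t 16.77 F [ 1.2 -0.2 -0.5] open 0.044 tcp [0.5222 0.0429 0.0511]
gripped t 17.35 F [ 1.9 -4.7 -1.6] open 0.0123 tcp [0.5221 0.0419 0.0506]
```

```bash
python3 - <<'E'
from red import *
for ph in np.linspace(0,.965,10)[1:]:
    R=Rr(.4*ph/.965,-1); env.move_l(tcp(rodp(ph,.09),R,.003),R,velocity=.06)
stat("raised"); 
f=imaging.grab_frame("side"); q=red(f); print(len(q),np.median(q,0).round(4) if len(q) else 0)
hand.grip(.04); stat("open")
d=R[:,2]
env.move_l(monitor.read_tcp_pos()-.10*d,velocity=.12)
R2=Rl(); env.move_to(tcp([0.02,0,.46],R2),R2); stat("clear")
f=imaging.grab_frame("side"); np.savez("side3.npz",**f)
q=red(f); c=q.mean(0); u,s,vt=np.linalg.svd(q-c); print(len(q),np.median(q,0).round(4),"dir",vt[0].round(3),"from pivot",np.arctan2(c[2]-.002-.066,c[0]+.065))
cv2.imwrite("pics/d.png",cv2.resize(f["color"][110:260,230:430],(800,600),interpolation=cv2.INTER_CUBIC))
E
```

```text
raised t 20.12 F [ 0.9 -6.8 -4.4] open 0.0119 tcp [0.4915 0.0267 0.1247]
21 [-0.0347  0.0369  0.1309]
open t 20.76 F [ 1.3 -0.  -0.1] open 0.0399 tcp [0.4923 0.0284 0.1256]
clear t 22.88 F [-0.6  0.1 -0.1] open 0.0399 tcp [5.368e-01 5.000e-04 4.396e-01]
51 [-0.0276  0.0381  0.1415] dir [-0.462 -0.001 -0.887] from pivot 1.1004571364648341
```

View pics/d.png

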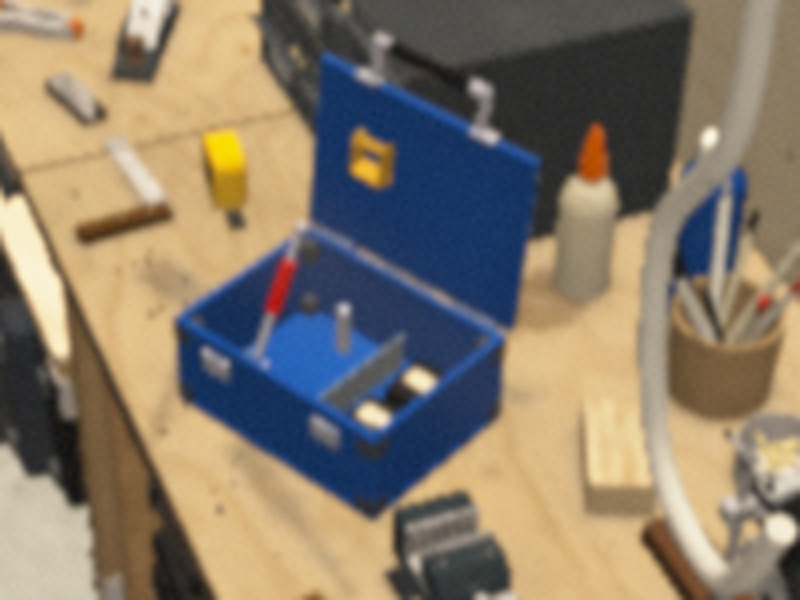

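The rod stands raised and free, with its ball at about (300, 232) in the crop and its sleeve at (281, 286). The lid is still back. I'll check the rod angle by projecting the model into this picture, using the rod-at-rest picture as a reference.

```bash
python3 - <<'E'
from red import *
from scipy.ndimage import label
def proj(f,p):
    c=f["R"]@W(p)+f["t"]; u=f["K"]@c; return u[:2]/u[2]
def redpx(f,c0):
    h=cv2.cvtColor(f["color"],cv2.COLOR_BGR2HSV).astype(int)
    m=((h[...,0]<9)|(h[...,0]>171))&(h[...,1]>110)&(h[...,2]>80)
    v,u=np.where(m); k=np.hypot(u-c0[0],v-c0[1])<18
    p=np.stack([u[k],v[k]],1).astype(float); c=p.mean(0); d=np.linalg.svd(p-c)[2][0]
    return len(p),c,np.degrees(np.arctan2(d[1],d[0]))%180
f2=dict(np.load("side2.npz")); f3=dict(np.load("side3.npz"))
def pred(f,ph):
    a,b=proj(f,rodp(ph,.055)),proj(f,rodp(ph,.105)); d=b-a
    return proj(f,rodp(ph)).round(1),round(np.degrees(np.arctan2(d[1],d[0]))%180,1),np.linalg.norm(d).round(1)
print("rest",redpx(f2,proj(f2,rodp(0))),pred(f2,0))
print("up",redpx(f3,(300.3,181.5)))
for ph in(.8,.9,.965,1.03,1.1,1.2): print(ph,pred(f3,ph),"tip",proj(f3,rodp(ph,.137)).round(1),"piv",proj(f3,rodp(ph,0)).round(1))
# lid corner / chest rim check
print("rim corners", [proj(f3,[x,y,.1]).round(1).tolist() for x,y in((-.09,.12),(-.09,-.12),(.09,-.12))])
cv2.imwrite("pics/e.png",cv2.resize(f3["color"][150:220,260:350],(800,622),interpolation=cv2.INTER_CUBIC)[:600])
E
```

```text
rest (46, array([308.17391304, 188.52173913]), np.float64(140.00467584770257)) (array([306.8, 190.6]), np.float64(144.2), np.float64(11.3))
up (58, array([299.60344828, 181.27586207]), np.float64(109.22720236038596))
0.8 (array([302. , 181.8]), np.float64(117.6), np.float64(13.9)) tip [309.4 167.7] piv [291.7 201.5]
0.9 (array([300.9, 181.4]), np.float64(114.5), np.float64(13.9)) tip [307.5 167. ] piv [291.7 201.5]
0.965 (array([300.1, 181.3]), np.float64(112.4), np.float64(13.7)) tip [306.1 166.8] piv [291.7 201.5]
1.03 (array([299.2, 181.3]), np.float64(110.3), np.float64(13.6)) tip [304.6 166.6] piv [291.7 201.5]
1.1 (array([298.2, 181.4]), np.float64(107.9), np.float64(13.4)) tip [303.  166.7] piv [291.7 201.5]
1.2 (array([296.8, 181.7]), np.float64(104.3), np.float64(13.0)) tip [300.5 167.1] piv [291.7 201.5]
rim corners [[271.5, 188.6], [321.8, 219.5], [355.1, 193.3]]
```

View pics/e.png

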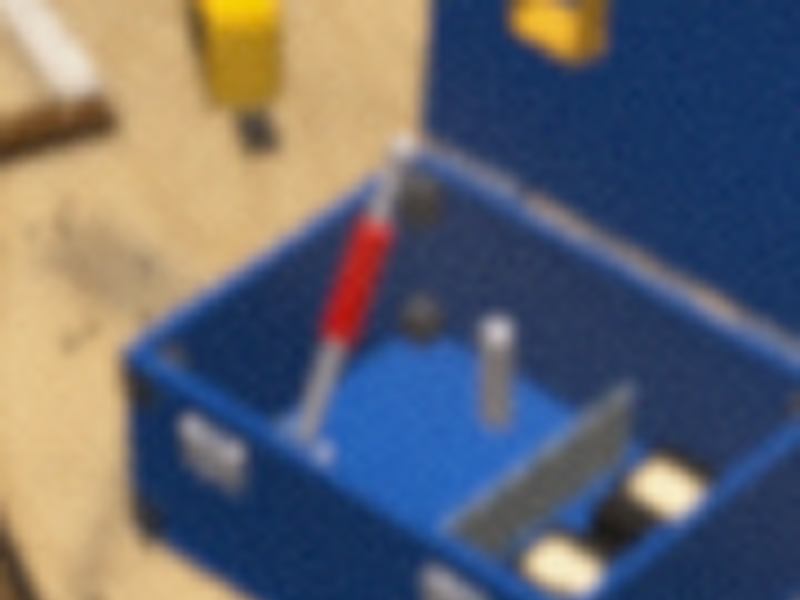

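In this zoom the rod's direction (ball at (403, 145), lower end at (312, 425)) is steeper than the 0.965 model. It looks nearer 1.05, because the rod evidently rested slightly above level. I'll move the arm aside and measure with both cameras.

```bash
cat > meas.py <<'E'
from red import *
def frames(n,k=6):
    F=[imaging.grab_frame(n) for _ in range(k)]; f=F[0]
    f["color"]=np.mean([a["color"] for a in F],0).astype(np.uint8)
    z=np.stack([a["range_z"] for a in F]); z[z==0]=np.nan; f["range_z"]=np.nan_to_num(np.nanmedian(z,0)); return f
def proj(f,p):
    u=f["K"]@(f["R"]@W(p)+f["t"]); return u[:2]/u[2]
def draw(f,box,size,phis=((.965,(0,255,0)),(1.06,(255,0,255)))):
    x0,y0,x1,y1=box; s=size[0]/(x1-x0)
    im=cv2.resize(f["color"][y0:y1,x0:x1],size,interpolation=cv2.INTER_CUBIC)
    T=lambda p: tuple(int(v) for v in (proj(f,p)+.5-[x0,y0])*s)
    rim=[T([x,y,.1]) for x,y in((-.09,.12),(-.09,-.12),(.09,-.12),(.09,.12))]
    cv2.polylines(im,[np.array(rim)],True,(0,255,255),1)
    for ph,c in phis: cv2.line(im,T(rodp(ph,0)),T(rodp(ph,.137)),c,1)
    return im
def info(f):
    c0=proj(f,rodp(1.0)); h=cv2.cvtColor(f["color"],cv2.COLOR_BGR2HSV).astype(int)
    m=((h[...,0]<9)|(h[...,0]>171))&(h[...,1]>110)&(h[...,2]>80)&(f["range_z"]>0)
    v,u=np.where(m); k=np.hypot(u-c0[0],v-c0[1])<18; v,u=v[k],u[k]
    p=np.stack([u,v],1).astype(float); d=np.linalg.svd(p-p.mean(0))[2][0]
    Q=((cloud(f)-C)@A)[v,u]
    print("red px",len(u),p.mean(0).round(2),"dir",round(np.degrees(np.arctan2(d[1],d[0]))%180,1),"chest pts med",np.median(Q,0).round(4))
    for ph in(.9,.965,1.03,1.1,1.2):
        a,b=proj(f,rodp(ph,.055)),proj(f,rodp(ph,.105)); e=b-a
        vd=A.T@(W(rodp(ph))+f["R"].T@f["t"]); vd/=np.linalg.norm(vd)
        print(ph,proj(f,rodp(ph)).round(2),"dir",round(np.degrees(np.arctan2(e[1],e[0]))%180,1),"surface",(rodp(ph)-.006*vd).round(4))
E
python3 - <<'E'
from meas import *
env.move_to(np.array([.36,-.30,.40]),Rl())
out=[]
for n,w in(("side",(268,150,348,222)),("top",(255,155,335,227))):
    f=frames(n); np.savez(n+"4.npz",**f); print(n); info(f); out.append(draw(f,w,(400,360)))
    # check chest rim height / lid registration
cv2.imwrite("pics/f.png",np.hstack(out)); stat("")
E
```

```text
side
red px 60 [299.38 181.38] dir 106.9 chest pts med [-0.0321  0.0378  0.1418]
0.9 [300.88 181.45] dir 114.5 surface [-0.0186  0.0418  0.1325]
0.965 [300.06 181.34] dir 112.4 surface [-0.0228  0.0418  0.1356]
1.03 [299.21 181.31] dir 110.3 surface [-0.0271  0.0418  0.1384]
1.1 [298.25 181.38] dir 107.9 surface [-0.032   0.0418  0.1411]
1.2 [296.81 181.66] dir 104.3 surface [-0.0393  0.0418  0.1444]
top
red px 28 [298.86 205.5 ] dir 65.3 chest pts med [-0.0294  0.0461  0.1439]
0.9 [297.31 203.79] dir 64.2 surface [-0.0173  0.0458  0.1343]
0.965 [297.83 204.38] dir 64.9 surface [-0.0214  0.0458  0.1374]
1.03 [298.38 205.04] dir 65.7 surface [-0.0258  0.0458  0.1402]
1.1 [299.01 205.82] dir 66.6 surface [-0.0307  0.0458  0.1429]
1.2 [299.97 207.07] dir 68.3 surface [-0.0379  0.0458  0.1462]
 t 24.85 F [-0.1 -0.1  0.6] open 0.0396 tcp [ 0.3601 -0.3     0.4   ]meas.py:5: RuntimeWarning: All-NaN slice encountered
  z=np.stack([a["range_z"] for a in F]); z[z==0]=np.nan; f["range_z"]=np.nan_to_num(np.nanmedian(z,0)); return f
```

View pics/f.png

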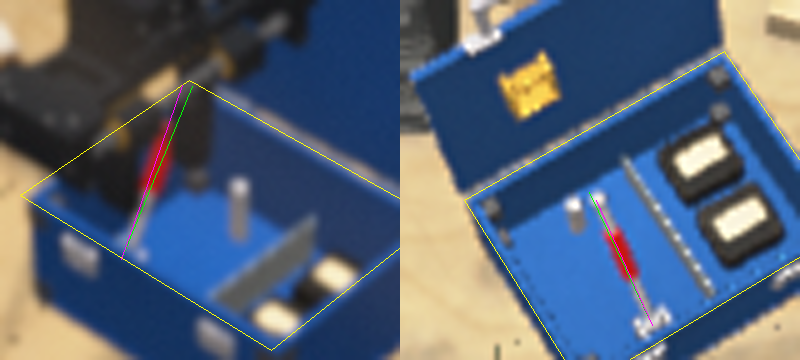

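Left half: the arm still covers the upper rod, as the side view came early in the move. Right half: the rim overlay registers well, and the rod at (620, 250) lies beyond the magenta 1.06 line. Both cameras agree on about 1.09, so I'll regrip and turn the rod back by about 0.125.

```bash
cat > turn.py <<'E'
import sys
from meas import *
a,b=map(float,sys.argv[1:3])
R=Rr(.4,-1); hand.grip(.044,8)
T=lambda ph,R,back=.002: tcp(rodp(ph,.09),R,back)
env.move_to(T(a,R,.11),R); env.move_l(T(a,R),velocity=.12); hand.grip(0,8); stat("gripped")
for k in np.linspace(0,1,4)[1:]:
    R=Rr(.4+.8*k*(b-a),-1); env.move_l(T(a+k*(b-a),R),R,velocity=.04)
env.dwell(.2); hand.grip(.044); stat("open")
env.move_l(monitor.read_tcp_pos()-.11*R[:,2],velocity=.15)
env.move_to(np.array([.36,-.30,.40]),Rl()); env.dwell(.3); stat("aside")
for n in("side","top"):
    f=frames(n,4); np.savez(n+"5.npz",**f); print(n); info(f)
E
python3 -W ignore turn.py 1.09 .965
```

```text
gripped t 28.43 F [ 1.  -5.3 -1.5] open 0.0136 tcp [0.4848 0.0232 0.1309]
open t 29.98 F [0.5 0.1 0.1] open 0.044 tcp [0.4912 0.0279 0.124 ]
aside t 32.98 F [ 0.1 -0.2 -1. ] open 0.044 tcp [ 0.3601 -0.2997  0.3999]
side
red px 38 [300.32 183.34] dir 106.6 chest pts med [-0.0259  0.0383  0.1296]
0.9 [300.88 181.45] dir 114.5 surface [-0.0186  0.0418  0.1325]
0.965 [300.06 181.34] dir 112.4 surface [-0.0228  0.0418  0.1356]
1.03 [299.21 181.31] dir 110.3 surface [-0.0271  0.0418  0.1384]
1.1 [298.25 181.38] dir 107.9 surface [-0.032   0.0418  0.1411]
1.2 [296.81 181.66] dir 104.3 surface [-0.0393  0.0418  0.1444]
top
red px 33 [297.85 203.88] dir 66.0 chest pts med [-0.0194  0.0444  0.1382]
0.9 [297.31 203.79] dir 64.2 surface [-0.0173  0.0458  0.1343]
0.965 [297.83 204.38] dir 64.9 surface [-0.0214  0.0458  0.1374]
1.03 [298.38 205.04] dir 65.7 surface [-0.0258  0.0458  0.1402]
1.1 [299.01 205.82] dir 66.6 surface [-0.0307  0.0458  0.1429]
1.2 [299.97 207.07] dir 68.3 surface [-0.0379  0.0458  0.1462]
```

The top view now gives about 0.95 for the rod, inside the ±0.06 window. The arm hides part of the side view. Next I regrip the lid and bring it forward to just above the rod, with the command radius 1.5 mm shorter because of the radial pull I saw earlier.

```bash
sed -i 's/\.218\*/.2165*/g' geo.py; python3 -W ignore - <<'E'
from meas import *
R=Rl(); hand.grip(.030,25)
env.move_to(tcp(handle(1.68)+[0,0,.075],R),R)
env.move_l(tcp(handle(1.68),R,.003),velocity=.1); stat("at handle")
hand.grip(0,25); stat("gripped")
swing(1.68,1.55,R,.05,2); stat(1.55)
swing(1.55,1.0,R,.07,5); stat(1.0)
f=frames("side",3); np.savez("side6.npz",**f)
cv2.imwrite("pics/g.png",cv2.resize(f["color"][130:230,255:375],(720,600),interpolation=cv2.INTER_CUBIC))
E
```

```text
at handle t 36.25 F [0.2 0.2 0.4] open 0.0298 tcp [0.6257 0.0444 0.2997]
gripped t 36.63 F [-0.2  0.7  2.5] open 0.014 tcp [0.6258 0.0445 0.3   ]
1.55 t 37.5 F [ 0.9 -0.2  4.4] open 0.0138 tcp [0.6001 0.0316 0.301 ]
1.0 t 39.96 F [ 6.4  0.7 -8.9] open 0.0136 tcp [ 0.4994 -0.018   0.2686]
```

View pics/g.png

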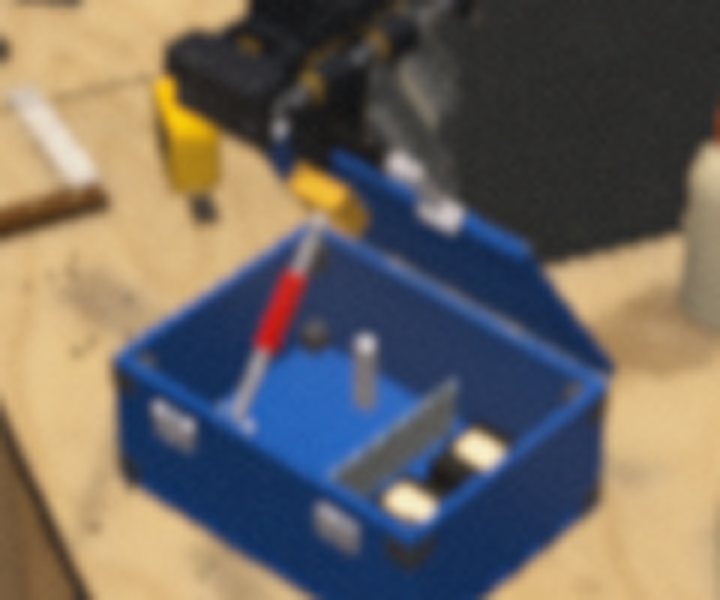

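The held lid's socket, at about (330, 195), is right above the ball at (315, 225). The rod's image slope of 22° gives φ ≈ 0.97. I'll lower it slowly while watching the force.

```bash
python3 -W ignore - <<'E'
from meas import *
R=Rl(); F0=monitor.read_ft_force()[2]
for th in np.arange(.98,.789,-.02):
    env.move_l(tcp(handle(th),R,.003),velocity=.03); F=monitor.read_ft_force()
    stat(round(th,2))
    if F[2]>7 : break
g=frames("top",3); f=frames("side",3); np.savez("side7.npz",**f)
cv2.imwrite("pics/h.png",np.hstack([cv2.resize(f["color"][140:220,255:335],(400,400),interpolation=cv2.INTER_CUBIC),cv2.resize(f["color"][130:250,255:375],(400,400),interpolation=cv2.INTER_CUBIC)]))
E
```

```text
0.98 t 40.4 F [ 6.9 -0.1 -8.9] open 0.0135 tcp [ 0.4964 -0.0195  0.2666]
0.96 t 40.69 F [ 5.6 -0.7 -7.8] open 0.0135 tcp [ 0.4931 -0.0211  0.2643]
0.94 t 40.98 F [ 6.1 -0.3 -7.3] open 0.0138 tcp [ 0.49   -0.0227  0.262 ]
0.92 t 41.27 F [ 4.8  0.6 -6.9] open 0.0135 tcp [ 0.4868 -0.0243  0.2597]
0.9 t 41.57 F [ 6.   0.8 -6.2] open 0.014 tcp [ 0.4836 -0.0258  0.2572]
0.88 t 41.86 F [ 4.9  0.1 -6.7] open 0.0138 tcp [ 0.4803 -0.0275  0.2546]
0.86 t 42.15 F [ 4.9  2.5 -4.9] open 0.0135 tcp [ 0.477  -0.0292  0.2518]
0.84 t 42.44 F [ 6.9  4.1 -3.9] open 0.0135 tcp [ 0.475  -0.0303  0.25  ]
0.82 t 42.73 F [9.2 7.2 2.2] open 0.0137 tcp [ 0.4744 -0.0307  0.2493]
0.8 t 43.02 F [12.  13.   7.3] open 0.0142 tcp [ 0.474  -0.031   0.2487]
```

The lid came to a firm stop at a hand position matching about 0.845–0.85, which is the home angle. I'll relax the press, release, withdraw upward and check.

```bash
python3 -W ignore - <<'E'
from meas import *
R=Rl()
env.move_l(tcp(handle(.84),R,.003),velocity=.03); stat("relaxed")
hand.grip(.026); stat("open")
p=monitor.read_tcp_pos(); env.move_l(p+[0,0,.08],velocity=.08)
env.move_to(np.array([.30,-.33,.38]),R); env.dwell(.3); stat("away")
f=frames("side",4); g=frames("top",4)
for n,F in(("side",f),("top",g)):
    Q=(cloud(F)-C)@A; m=blue(F)&(abs(Q[...,1])<.10)&(Q[...,2]>.125)&(Q[...,2]<.30)&(Q[...,0]>-.1)&(Q[...,0]<.09)
    q=Q[m]; k=np.polyfit(q[:,0],q[:,2],1); print(n,len(q),"lid angle",np.arctan(-k[0]).round(3),"z at x=.09",np.polyval(k,.09).round(4))
cv2.imwrite("pics/i.png",np.hstack([cv2.resize(f["color"][130:230,250:350],(400,400),interpolation=cv2.INTER_CUBIC),cv2.resize(g["color"][130:250,245:365],(400,400),interpolation=cv2.INTER_CUBIC)]))
E
```

```text
relaxed t 43.77 F [ 5.6  3.5 -3.2] open 0.014 tcp [ 0.475  -0.0303  0.2499]
open t 44.15 F [-0.   0.4  0.6] open 0.0261 tcp [ 0.4734 -0.0314  0.249 ]
away t 46.92 F [1.5 0.1 0.3] open 0.0261 tcp [ 0.3005 -0.3295  0.3799]
side 28 lid angle 0.887 z at x=.09 0.1018
top 819 lid angle 0.834 z at x=.09 0.119
```

View pics/i.png

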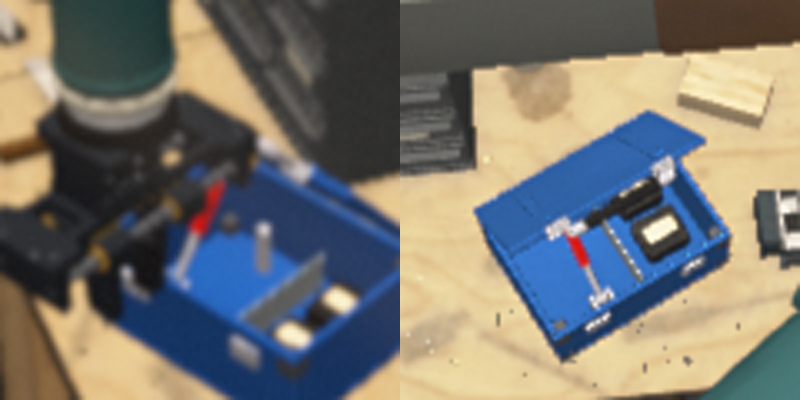

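In the right half the lid is propped up on the rod, with the red sleeve at (578, 250) running up under the lid. The hand is away, and the lid angle fits at 0.834 against the 0.85 expected at home. The bystanders in view are undisturbed, so I'm handing the job in.

```bash
python3 -c "
from station import job
print(job.finish_job())"
```

```text
the job is handed in; nothing more can be done
None
```

The chest stands open on its own: the lid rests on the raised rod at about 0.83 rad measured (0.85 expected when the rod is home), the gripper let go and moved clear, nothing else was knowingly disturbed, and I handed the job in after about 47 s.

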